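# Push the green compound bar home in the bench stop

## Task

Put the green polishing-compound bar in its working place in the L-shaped steel bench stop: push it along the worktop with the fingertips until one long side lies flat along the long rail and one end is up against the end stop, then move clear of it. Only push it: do not take it between the fingers, lift it or tip it. Leave the white bar and the other loose things where they are.

Things in the scene. Friction and masses are not known exactly. Their poses are not given: they have to be found in the camera images.
- bench_stop: L-shaped steel bench stop with screw heads, fixed, 20 mm high. Origin: inner corner at worktop level, z up. Long rail: inner face is the plane x = 0, from the corner to y = -300 mm; 22 mm thick (x 0 to 22). End stop: inner face is the plane y = 0, from the corner to x = -61 mm; 22 mm thick (y 0 to 22). The bar belongs in the -x, -y corner, lengthwise along y, so its centre ends at x -17, y -44 mm.
- green_bar: green bar of polishing compound, a block 34 x 88 x 28 mm (x, y, z), top edge worn down at one end; loose, 0.1 to 0.22 kg. Origin: centre of its underside; y along its length, z up. Starts on the stop's -x, -y side, about 65 to 90 mm from the rail, 85 to 255 mm from the end stop, turned up to 0.3 rad from the rail.
- white_bar: white bar of polishing compound, 32 x 72 x 26 mm (x, y, z), loose, lying 110 mm or more from the green bar (centre to centre) on the same side of the stop; to be left alone. Origin: centre of its underside; y along its length.
- felt_bob: grey felt bob on a steel pin, 21 x 62 x 21 mm (x, y, z), lying loose behind the long rail; to be left alone. Origin: centre of its underside.
- loose_stone: rough turquoise stone, 19 x 31 x 20 mm (x, y, z), lying loose on the worktop beyond the end stop; to be left alone. Origin: centre of its underside.
- powder_pot: white pot with a blue lid, 56 mm across and 52 mm high, standing loose on the left part of the worktop; to be left alone. Origin: centre of its underside.
- lamp_shade (a point): obstacle: centre of the lower rim of the fixed round lamp shade that hangs behind the rail, about 190 mm across, from this height (330 mm) to about 480 mm above the worktop; keep the wrist clear of it.
- mesh_guard (a point): obstacle: middle of the top edge of the dark mesh guard in front of the polishing lathe, an upright fixed sheet about 320 mm wide along world y and 50 mm deep, its top at 320 mm; the lathe stands behind it. Swing the arm past on the robot's side of it.

How it is judged:
By the outcome, as a careful person would: the job done as asked, in the order asked, and still so for the second after the job is handed in, with the robot touching nothing.
It also fails if it takes over 58 s, if anything falls off the work surface, if the arm or the gripper's body presses on something with over 40 N, if the wrist force passes 120 N, or if a joint passes its speed limit or range.

## Robot

A 7-joint arm with a two-finger parallel gripper is mounted at the origin on a cart in front of the work surface, level with it; the furniture and walls round the work are solid. World frame = base frame: x ahead of the robot, y to its left, z up, the work surface at z = 0. Lengths are in m, angles in rad, forces in N, time in s.
With the tool pointing down it reaches from about 0.425 to 0.825 m from the base axis. Payload 3.6 kg.
Tool frame: the origin (TCP) lies between the finger pads; the fingertips stand 25 mm ahead of it and the grasp point (between the pads) lies 6 mm ahead of it; z points along the fingers, y is the line along which they close (so a half turn about z gives the same grasp; the last joint's range is limited). The gripper opens to 93 mm and grips with 3 to 60 N. Pads are 15 mm wide; open, the fingers measure 128 mm over their backs; the gripper's body (75 mm by 188 mm) begins 65 mm behind the grasp point.
Start: joints at [-1.306, 0.615, -0.013, 1.423, 0.008, 1.103, -0.04], TCP at [0.186, 0.623, 0.244] pointing down, gripper open.
Joint ranges: [-3.12, 3.12], [-0.3, 2.06], [-1.34, 1.32], [0.26, 2.42], [-1.36, 4.5], [0.01, 1.98], [-2.84, 2.84]. Speed limits (rad/s): [2.79, 2.79, 3.14, 3.14, 3.14, 3.14, 3.14].

## Interface

Orientations are given as a unit quaternion [w, x, y, z].
In Python, from cell import r gives the robot as it stands. The module is installed in compiled form; this text tells all that it offers.
- The arm moves only by the tool send_rows, never from a script. Its argument "rows" is a list that holds one entry, the list of rows, each a list of 5 numbers: the closure, from 0 (fully open) to 1 (shut), then the shift along the tool's x, y, z in cm, then the turn about the tool's z in rad. A call has 1 to 20 rows; each row shifts and turns the commanded pose from where the row before left it, along the tool's axes as they then stand; what a row does not reach is not made up. A row lasts 1/10 s, in which the tool goes at most 50 mm and 8.59 degrees, less where a joint would pass 70% of its speed; a pose out of reach is approached as far as the arm can. A call with a gripper value outside its range is refused whole. The fingers move at their own pace and stop on an object; "grip_force" is the grip in N (left out, the last holds). Time passes only in rows, so rows that do not move let the fingers close. It gives the time, the measured TCP pose, the force, the opening and the grip force at its end, in the units of the state.
- r.read_state(): the state, without advancing time (a new reading comes with each control period).
- r.capture(name): name is "scene" or "top" or "wrist"; returns a dict with "image" (384x512x3 uint8, blue, green, red), "z_map" (384x512 float32, m along the optical axis (not along the pixel's ray), 0 where there is no reading), "camera_matrix" (3x3 intrinsics, pixels), "k1" (the pictures are not rectified: a ray, as slopes to the right and down, at radius r is drawn at 1 + k1 r^2 times it, then the intrinsics apply), "R" (3x3) and "t" (3): a world point X has camera coordinates R X + t. Camera axes: x right, y down, z forward; pixel columns grow to the right and rows downward; lengths in m; the calibration is good to about 2 mm. A picture is of the moment at which its call begins.
- r.finish_job(): hands the job in; it is judged then, once.
The state is a dict: "t": time; "joint_positions": joint angles; "dq": joint speeds; "joint_efforts": joint torques, N m; "eef_pos": TCP position; "tool_rot": TCP orientation; "wrist_force": force on the tool from outside, world axes, zero at the start; "ft_torque": the same for the moment, N m; "opening": finger opening in m; "finger_force": force on a finger pad.
Only numpy, scipy, OpenCV 4.12 (cv2) and the standard library are available. Lean on these libraries where they do the work, as an engineer would, in place of code of your own. Each camera call takes 0.05 s, during which the arm holds its last target. There are 200 camera calls.

## Working session

There is one attempt and no reset: what is moved stays moved. The work goes in short steps, Python scripts to look and compute and a tool call to move; the robot and the scene stay as the last step left them, time stands still between calls to the robot, and variables do not carry over. Pictures are saved under pics/ and viewed, at most 12 in all, crops included, and the job is handed in when it is done.

Besides the shell and the picture viewer there is one more tool, called after "Call:" as a command line: name --argument value ..., lists and objects as JSON in quotes. send_rows: Moves the arm, as the interface text tells. Its arguments: {"type":"object","properties":{"rows":{"type":"array"},"grip_force":{"type":"number"}},"required":["rows"]}

```bash
mkdir -p pics
cat > h.py <<'E'
import numpy as np, cv2
from cell import r
def grab(n,save=None):
    c=r.capture(n)
    if save: cv2.imwrite('pics/'+save,c['image'])
    return c
def world(c,mask=None):
    K=np.array(c['camera_matrix']);h,w=c['z_map'].shape
    u,v=np.meshgrid(np.arange(w),np.arange(h))
    x=(u-K[0,2])/K[0,0];y=(v-K[1,2])/K[1,1];xd,yd=x.copy(),y.copy()
    for _ in range(8):
        f=1+c['k1']*(x*x+y*y);x,y=xd/f,yd/f
    z=c['z_map'];P=np.stack([x*z,y*z,z],-1)-np.array(c['t'])
    return P@np.array(c['R'])
E
python3 - <<'E'
from h import *
s=r.read_state();print(s['t'],s['eef_pos'],s['tool_rot'],s['wrist_force'],s['opening'])
a=grab('scene');b=grab('top')
cv2.imwrite('pics/a.png',np.hstack([cv2.resize(a['image'],(400,300)),cv2.resize(b['image'],(400,300))]))
cv2.imwrite('pics/top.png',b['image'])
for c in(a,b):
    W=world(c);hsv=cv2.cvtColor(c['image'],cv2.COLOR_BGR2HSV)
    m=cv2.inRange(hsv,(45,90,40),(85,255,255))
    n,l,st,ce=cv2.connectedComponentsWithStats(m)
    for i in range(1,n):
        if st[i,4]>80:
            p=W[(l==i)&(c['z_map']>0)];print(st[i],ce[i],np.median(p,0),p[:,2].max())
E
```

```text
0.0 [0.18614213 0.62201676 0.24247149] [-1.73699367e-04  1.44847476e-01  9.89453152e-01 -1.28015518e-03] [-1.14818684 -0.48329365  0.17006173] 0.09270422642677481
```

View pics/a.png

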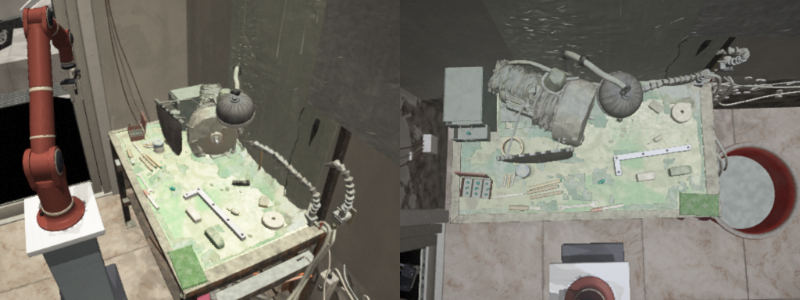

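View pics/top.png

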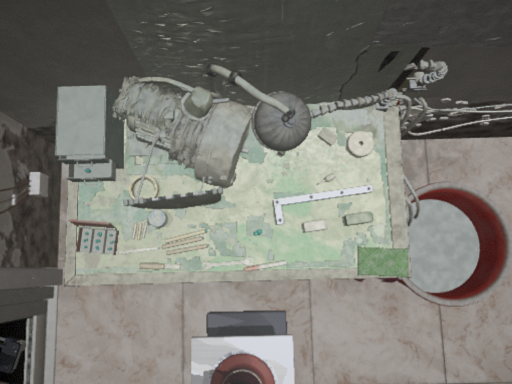

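The top view shows the stop's corner near (281,200), with the rail running to (372,188). The green bar is at (357,218), the white bar at (315,226) and the pot at (157,218). Next I'll measure them.

Run:
```python
from h import *
b=grab('top');a=grab('scene')
W=world(b)
cv2.imwrite('pics/tc.png',cv2.resize(b['image'][170:250,250:400],None,fx=5,fy=5,interpolation=cv2.INTER_CUBIC))
cv2.imwrite('pics/sc.png',cv2.resize(a['image'][215:330,215:355],None,fx=5,fy=5,interpolation=cv2.INTER_CUBIC))
for u,v in[(357,218),(315,226),(281,200),(275,203),(372,187),(279,222),(340,208),(157,218),(283,120)]:print(u,v,W[v,u].round(4))
def rects(c,off,W):
    z=W[...,2]
    m=((z>.012)&(z<.045)&(W[...,0]>.3)&(W[...,0]<.8)&(W[...,1]<.2)&(W[...,1]>-.5)).astype(np.uint8)
    n,l,st,ce=cv2.connectedComponentsWithStats(m)
    for i in range(1,n):
        if st[i,4]>25:
            p=W[l==i];rc=cv2.minAreaRect((p[:,:2]*1000).astype(np.float32));print(st[i],p.mean(0).round(4),np.median(p[:,2]).round(4),np.round(rc[0]),np.round(rc[1]),round(rc[2],1))
rects(b,0,W);print();rects(a,0,world(a))
```

```text
357 218 [ 0.5078 -0.3742  0.031 ]
315 226 [ 0.4867 -0.2414  0.0223]
281 200 [ 0.5737 -0.1365  0.0195]
275 203 [ 0.5649 -0.1169  0.017 ]
372 187 [ 0.6108 -0.4352  0.003 ]
279 222 [ 0.5028 -0.1275  0.0199]
340 208 [ 0.5445 -0.3271  0.0048]
157 218 [0.523  0.2569 0.0487]
283 120 [ 0.6991 -0.1238  0.4524]
[374 129  12  18 101] [ 0.7779 -0.468   0.0165] 0.0159 [ 772. -467.] [57. 31.] 2.9
[319 131  19  14  97] [ 0.7825 -0.299   0.0152] 0.0149 [ 785. -297.] [54. 34.] 52.3
[347 131  27  25 497] [ 0.7557 -0.4011  0.0187] 0.0186 [ 756. -402.] [85. 83.] 83.2
[243 133  15  16 103] [ 0.7758 -0.0413  0.0167] 0.016 [772. -43.] [37. 53.] 63.2
[324 174  11   7  52] [ 0.6457 -0.295   0.0167] 0.0163 [ 646. -295.] [33. 20.] 89.7
[273 185 100  39 805] [ 0.5778 -0.2479  0.0188] 0.0189 [ 559. -274.] [ 82. 322.] 7.3
[345 212  28  13 290] [ 0.5089 -0.3788  0.0255] 0.0258 [ 510. -382.] [34. 88.] 6.5
[303 219  24  13 228] [ 0.4895 -0.2395  0.0235] 0.0239 [ 490. -241.] [32. 72.] 7.8
[254 229   8   6  28] [ 0.475  -0.059   0.0164] 0.0167 [475. -59.] [13. 24.] 25.9
[177 239  17   6  31] [0.4506 0.1744 0.0148] 0.0
[... 502 characters left out ...]
 [ 559. -276.] [ 83. 324.] 9.0
[183 242  21  24  87] [ 0.3663 -0.0813  0.0146] 0.0145 [366. -80.] [ 13. 132.] 9.0
[332 250  11  14  80] [ 0.7808 -0.3054  0.0142] 0.0139 [ 785. -301.] [57. 31.] 46.5
[237 263  21  21 226] [ 0.4856 -0.2468  0.0228] 0.0236 [ 488. -244.] [33. 74.] 8.6
[295 266  11   7  44] [ 0.6435 -0.3009  0.0172] 0.0177 [ 643. -299.] [17. 37.] 27.4
[335 271  29  22 468] [ 0.7517 -0.4094  0.0189] 0.0191 [ 754. -406.] [84. 84.] 83.9
[363 287  14  13  96] [ 0.78   -0.4741  0.0163] 0.0159 [ 774. -474.] [53. 29.] 5.8
[262 290  25  27 347] [ 0.5054 -0.3899  0.0243] 0.0255 [ 507. -386.] [35. 90.] 7.8
[216 314  45  47 945] [ 0.3666 -0.4401  0.0143] 0.0142 [ 369. -438.] [128.  85.] 86.2
```

View pics/tc.png

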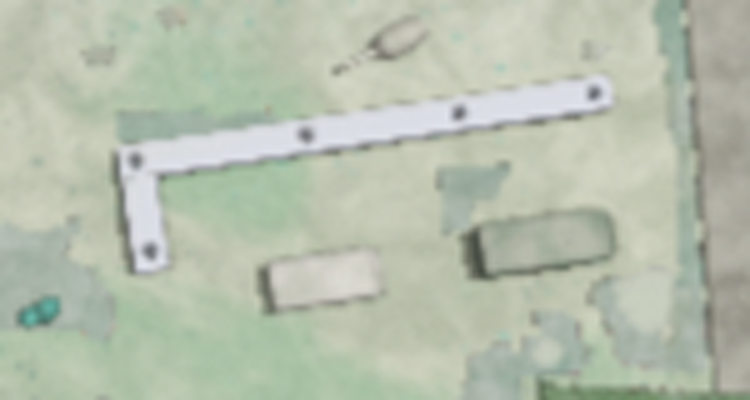

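View pics/sc.png

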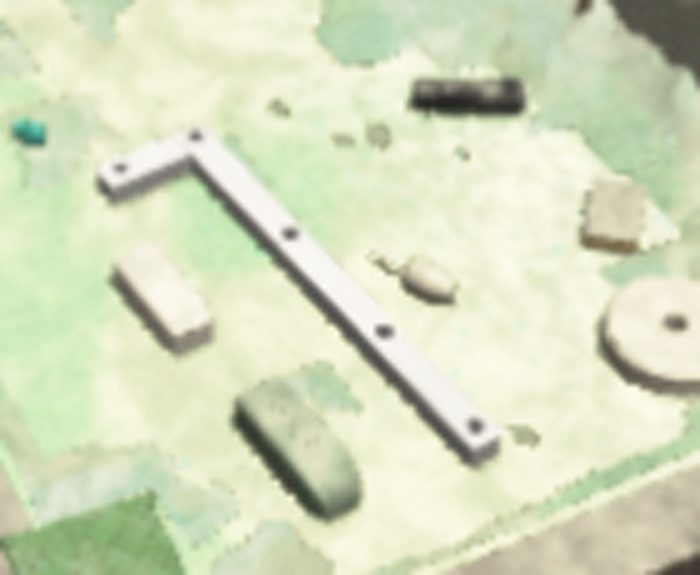

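The rail runs at about 8.1° and the corner is at roughly (0.559, -0.135). The green bar is at (0.508, -0.384) and nearly parallel to the rail. In the stop frame the white bar lies beyond x = -68 mm, so the corridor along the rail is clear. I'll check the guard before swinging the arm.

Run:
```python
from h import *
for n in('top','scene'):
    b=grab(n);W=world(b).reshape(-1,3);W=W[(b['z_map'].ravel()>0)]
    for lo,hi in((.1,.2),(.2,.28),(.28,.34),(.34,.6)):
        m=(W[:,2]>lo)&(W[:,2]<hi)&(W[:,0]>.25)&(W[:,0]<.68)&(W[:,1]<.5)&(W[:,1]>-.6)
        p=W[m]; 
        if len(p):
            i=p[:,0].argsort()[:5];print(n,lo,hi,len(p),p.min(0).round(3),p.max(0).round(3),p[i[0]].round(3),p[i[-1]].round(3))
```

```text
top 0.1 0.2 843 [ 0.502 -0.004  0.1  ] [0.68 0.5  0.2 ] [0.502 0.388 0.102] [0.504 0.396 0.116]
top 0.2 0.28 2387 [ 0.535 -0.01   0.2  ] [0.68  0.302 0.28 ] [0.535 0.297 0.265] [0.536 0.291 0.26 ]
top 0.28 0.34 86 [ 0.658 -0.149  0.28 ] [0.68  0.065 0.34 ] [ 0.658 -0.149  0.338] [0.664 0.003 0.281]
top 0.34 0.6 644 [ 0.649 -0.183  0.341] [ 0.68  -0.065  0.419] [ 0.649 -0.129  0.368] [ 0.65  -0.124  0.362]
scene 0.1 0.2 1203 [ 0.502 -0.012  0.1  ] [0.68  0.492 0.2  ] [0.502 0.38  0.114] [0.506 0.406 0.114]
scene 0.2 0.28 1542 [ 0.535 -0.017  0.2  ] [0.68  0.302 0.28 ] [0.535 0.28  0.208] [0.536 0.294 0.261]
scene 0.28 0.34 104 [ 0.651 -0.184  0.28 ] [0.68  0.049 0.34 ] [ 0.651 -0.133  0.339] [ 0.653 -0.117  0.338]
scene 0.34 0.6 540 [ 0.648 -0.188  0.34 ] [ 0.68  -0.079  0.417] [ 0.648 -0.131  0.366] [ 0.648 -0.124  0.366]
```

Call:
send_rows --rows '[[[0.6,0,0,0,-0.145],[0.6,0,0,0,-0.144],[0.6,0,0,0,-0.144],[0.6,-1.13,-3,0,0],[0.6,-1.13,-3,0,0],[0.6,-1.13,-3,0,0],[0.6,-1.13,-3,0,0],[0.6,-1.13,-3,0,0],[0.6,-1.13,-3,0,0],[0.6,-1.13,-3,0,0],[0.6,-1.13,-3,0,0],[0.6,-1.13,-3,0,0],[0.6,-1.13,-3,0,0],[0.6,0,0,0,0]]]'

```text
t: 1.7
eef_pos: [0.3436, 0.337, 0.2437]
tool_rot: [0.001, -0.067, 0.998, -0.002]
wrist_force: [0.5, -0.3, 0.5]
opening: 0.0373
finger_force: 0.0
```

Call:
send_rows --rows '[[[0.6,-0.55,-3,0,0],[0.6,-0.55,-3,0,0],[0.6,-0.55,-3,0,0],[0.6,-0.55,-3,0,0],[0.6,-0.55,-3,0,0],[0.6,-0.55,-3,0,0],[0.6,-0.55,-3,0,0],[0.6,-0.55,-3,0,0],[0.6,-0.55,-3,0,0],[0.6,0.44,-3.1,0,0],[0.6,0.44,-3.1,0,0],[0.6,0.44,-3.1,0,0],[0.6,0.44,-3.1,0,0],[0.6,0.44,-3.1,0,0],[0.6,0.44,-3.1,0,0],[0.6,0.44,-3.1,0,0],[0.6,0.44,-3.1,0,0],[0.6,0.44,-3.1,0,0],[0.6,0,0,0,0]]]'

```text
t: 3.6
eef_pos: [0.4284, -0.2046, 0.2438]
tool_rot: [0.0, -0.068, 0.998, -0.002]
wrist_force: [0.0, 0.8, 0.4]
opening: 0.037
finger_force: 0.0
```

Call:
send_rows --rows '[[[0.6,-0.1,-3.1,0,0],[0.6,-0.1,-3.1,0,0],[0.6,-0.1,-3.1,0,0],[0.6,-0.1,-3.1,0,0],[0.6,-0.1,-3.1,0,0],[0.6,0,0,0,0]]]'

```text
t: 4.2
eef_pos: [0.4555, -0.3565, 0.2433]
tool_rot: [0.0, -0.069, 0.998, -0.001]
wrist_force: [1.0, 0.5, 0.7]
opening: 0.0374
finger_force: 0.0
```

```bash
cat >> h.py <<'E'
def look(save):
    s=r.read_state();c=grab('wrist',save);W=world(c);z=W[...,2]
    print(s['t'],s['eef_pos'].round(4),s['wrist_force'])
    m=((z>.012)&(z<.045)&(W[...,0]>.3)&(W[...,0]<.8)).astype(np.uint8)
    n,l,st,ce=cv2.connectedComponentsWithStats(m)
    for i in range(1,n):
        if st[i,4]>300:
            p=W[l==i];rc=cv2.minAreaRect((p[:,:2]*1000).astype(np.float32));print(st[i],p.mean(0).round(4),np.median(p[:,2]).round(4),np.round(rc[0],1),np.round(rc[1],1),round(rc[2],2))
    return c,W
E
python3 -c "
from h import *
look('w1.png')"
```

```text
4.2 [ 0.4555 -0.3565  0.2433] [0.95583311 0.47876863 0.65351688]
[ 120   30  138  103 8914] [ 0.3669 -0.4507  0.0139] 0.0139 [ 368.9 -451. ] [157.9  88.2] 86.22
[428 117  84  12 738] [ 0.3668 -0.096   0.0138] 0.0138 [366.7 -95.8] [ 13.5 104.8] 9.04
[ 196  185   66   28 1652] [ 0.5051 -0.3829  0.0256] 0.0268 [ 507.9 -384.8] [34.  88.1] 6.34
[ 307  186   57   25 1335] [ 0.4861 -0.2438  0.0235] 0.0245 [ 488.1 -242.4] [32.4 72.2] 7.78
[ 321  213   99   51 1706] [ 0.5503 -0.1583  0.0186] 0.0191 [ 540.8 -181. ] [ 75.8 129.9] 7.75
[223 248  64  17 951] [ 0.5915 -0.3372  0.0189] 0.0193 [ 593.4 -336.9] [23.1 91.7] 6.88
[202 323  25  34 644] [ 0.7505 -0.38    0.0191] 0.0194 [ 752.3 -378.2] [34.4 69.1] 86.06
```

View pics/w1.png

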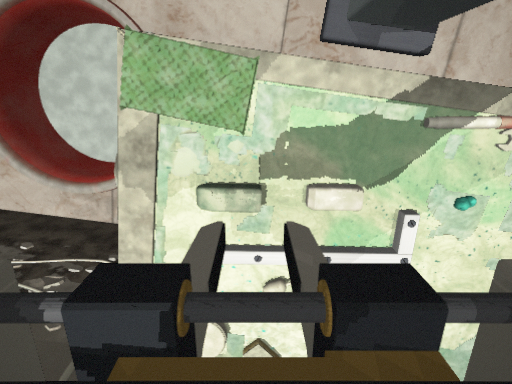

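Wrist view: the green bar is at (231,197), the white bar at (335,197) and the stop corner at about (400,255), all consistent with the earlier measurements. Next I move beside the bar and descend.

Call:
send_rows --rows '[[[0.6,0,-1.75,0,0],[0.6,0,-1.75,0,0],[0.6,0,0,4,0],[0.6,0,0,4,0],[0.6,0,0,4,0],[0.6,0,0,4,0],[0.6,0,0,3,0],[0.6,0,0,2,0],[0.6,0,0,0,0]]]'

```text
t: 5.15
eef_pos: [0.4597, -0.3835, 0.0308]
tool_rot: [-0.002, -0.072, 0.997, 0.003]
wrist_force: [-0.8, 0.1, 0.1]
opening: 0.0371
finger_force: 0.0
```

Call:
send_rows --rows '[[[0.6,-0.6,-0.7,0,0],[0.6,-0.6,0,0,0],[0.6,-0.5,0,0,0],[0.6,-0.5,0,0,0],[0.6,-0.5,0,0,0],[0.6,-0.5,0,0,0],[0.6,-0.5,0,0,0],[0.6,-0.5,0,0,0],[0.6,-0.5,0,0,0],[0.6,-0.5,0,0,0],[0.6,-0.5,0,0,0],[0.6,-0.5,0,0,0],[0.6,-0.5,0,0,0],[0.6,-0.5,0,0,0],[0.6,-0.3,0,0,0],[0.6,0,0,0,0]]]'

```text
t: 6.75
eef_pos: [0.5365, -0.3837, 0.0336]
tool_rot: [0.001, -0.071, 0.997, -0.0]
wrist_force: [0.5, -0.1, 0.7]
opening: 0.0372
finger_force: 0.0
```

```bash
python3 -c "
from h import *
look('w2.png')"
```

```text
6.75 [ 0.5365 -0.3837  0.0336] [ 0.53622493 -0.05860434  0.71603959]
[ 190    0  118   28 1387] [ 0.412  -0.3951  0.0134] 0.0134 [ 413.6 -403.6] [11.9 56.6] 4.65
[ 434  169   78   58 4010] [ 0.4892 -0.2648  0.0221] 0.0237 [ 490.1 -260. ] [32.  39.3] 7.27
[ 187  223  146   69 4692] [ 0.5431 -0.3812  0.0271] 0.0271 [ 544.9 -375.3] [39.3 81.4] 7.99
[ 206  323   99   16 1469] [ 0.601  -0.3728  0.0194] 0.0194 [ 601.6 -373. ] [14.8 66.3] 8.03
[442 323  38  20 658] [ 0.5825 -0.2378  0.0198] 0.0195 [ 583.3 -237.3] [18.  23.3] 6.17
```

View pics/w2.png

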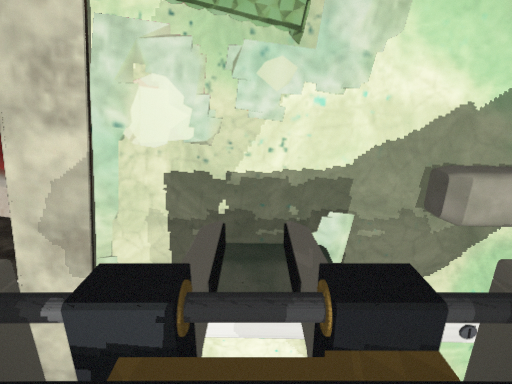

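The bar is dark green at (253,265), beyond the two fingertips. The white bar is untouched at (470,195). I'll creep forward to the rail.

Call:
send_rows --rows '[[[0.6,-0.3,0,0,0],[0.6,-0.3,0,0,0],[0.6,-0.2,0,0,0],[0.6,-0.2,0,0,0],[0.6,0,0,0,0]]]'

```text
t: 7.3
eef_pos: [0.5454, -0.3826, 0.0336]
tool_rot: [-0.0, -0.071, 0.997, -0.0]
wrist_force: [-0.3, -0.3, 0.0]
opening: 0.0376
finger_force: 0.4
```

Call:
send_rows --rows '[[[0.6,-0.2,0,0,0],[0.6,-0.1,0,0,0],[0.6,0,0,0,0]]]'

```text
t: 7.6
eef_pos: [0.5456, -0.3827, 0.0336]
tool_rot: [-0.003, -0.071, 0.997, 0.0]
wrist_force: [-5.0, 0.7, 2.8]
opening: 0.0372
finger_force: 2.7
```

Contact with the rail at about 5 N. Now I back off, lift, close the fingers, move past the far end and look.

Call:
send_rows --rows '[[[0.6,1,0,0,0],[0.6,2,0,0,0],[1,0,0,-4,0],[1,0,0,-4,0],[1,0,0,-4,0],[1,0,0,-4,0],[1,0,0,0,0],[1,0,-4,0,0],[1,0,-4.5,0,0],[1,0,0,0,0]]]'

```text
t: 8.6
eef_pos: [0.528, -0.4775, 0.192]
tool_rot: [-0.001, -0.067, 0.998, -0.003]
wrist_force: [-0.7, -0.1, -0.5]
opening: 0.0002
finger_force: 0.0
```

```bash
python3 -c "
from h import *
print(r.read_state()['opening'])
look('w3.png')"
```

```text
0.00024778858178824576
8.6 [ 0.528  -0.4775  0.192 ] [-0.66877923 -0.08630157 -0.53730913]
[ 218    0  172   85 9422] [ 0.3793 -0.4451  0.0137] 0.0136 [ 375.4 -451.7] [157.1  77.9] 87.13
[ 430  153   78   30 2111] [ 0.4873 -0.2461  0.0232] 0.0243 [ 488.3 -243. ] [32.2 73.9] 7.19
[ 283  205  229   47 6095] [ 0.5794 -0.3213  0.0212] 0.0196 [ 571.3 -296.6] [ 56.5 276.9] 6.81
[366 269  32  17 344] [ 0.642  -0.3006  0.017 ] 0.0172 [ 643.1 -297.1] [18.9 40.9] 28.11
[431 339  44  42 761] [ 0.7607 -0.1651  0.0188] 0.0193 [ 759.7 -160.6] [19.9 77.4] 61.11
```

View pics/w3.png

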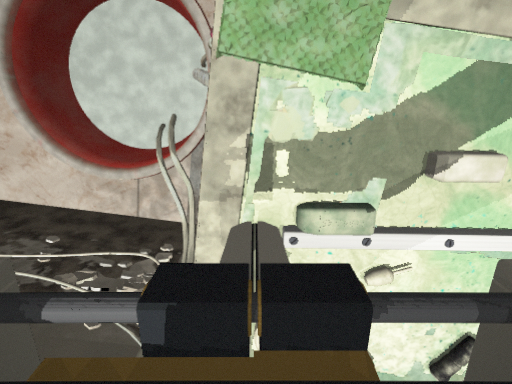

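The bar at (336,218) lies along the rail, and its end at column 297 is just inside the rail end at column 284. Next I measure the bar precisely.

```bash
cat >> h.py <<'E'
def bar(n='wrist'):
    c=grab(n);W=world(c);z=W[...,2]
    a=((z>.0228)&(z<.035)&(W[...,0]>.5)&(W[...,0]<.65)&(W[...,1]<0)).astype(np.uint8)
    b=((z>.016)&(z<.0215)&(W[...,0]>.53)&(W[...,0]<.66)&(W[...,1]<-.1)).astype(np.uint8)
    for nm,m in(('bar',a),('rail',b)):
        k,l,st,ce=cv2.connectedComponentsWithStats(m);i=1+st[1:,4].argmax();p=W[l==i]
        rc=cv2.minAreaRect((p[:,:2]*1000).astype(np.float32));print(nm,st[i],np.round(rc[0],1),np.round(rc[1],1),round(rc[2],2))
        print(np.round(cv2.boxPoints(rc),1).tolist())
E
python3 -c "
from h import *
bar()"
```

```text
bar [ 300  207   73   27 1829] [ 569.4 -372.2] [33.3 82.3] 8.98
[[546.5, -334.20001220703125], [559.4000244140625, -415.3999938964844], [592.2999877929688, -410.20001220703125], [579.4000244140625, -329.0]]
rail [ 280  205  232   46 3813] [ 571.  -293.5] [ 56.2 282.5] 6.89
[[526.0999755859375, -156.60000610351562], [560.0, -437.1000061035156], [615.7999877929688, -430.29998779296875], [581.9000244140625, -149.89999389648438]]
```

Call:
send_rows --rows '[[[1,-2.7,0.8,0,0],[1,-2.7,0.7,0,0],[1,0,0,4,0],[1,0,0,4,0],[1,0,0,4,0],[1,0,0,2.5,0],[1,0,0,1.4,0],[1,0,0,0,0]]]'

```text
t: 9.5
eef_pos: [0.5815, -0.4454, 0.0323]
tool_rot: [-0.001, -0.072, 0.997, 0.002]
wrist_force: [0.3, -0.5, 0.0]
opening: 0.0006
finger_force: 0.0
```

Call:
send_rows --rows '[[[1,0.3,0,0,0],[1,0,0.5,0,0],[1,0,0.5,0,0],[1,0,0.6,0,0],[1,0,0.6,0,0],[1,0,0.8,0,0],[1,0,0.8,0,0],[1,0,0.8,0,0],[1,0,0.8,0,0],[1,0,0.8,0,0],[1,0,0.8,0,0],[1,0,0.8,0,0],[1,0,0.8,0,0],[1,0,0.8,0,0],[1,0,0.6,0,0],[1,0,0,0,0]]]'

```text
t: 11.1
eef_pos: [0.5653, -0.3485, 0.0354]
tool_rot: [0.0, -0.071, 0.997, -0.0]
wrist_force: [-0.2, -2.6, 4.4]
opening: 0.0004
finger_force: 2.2
```

```bash
python3 -c "
from h import *
print(r.read_state()['eef_pos'])
bar('scene')
grab('wrist','w4.png')
c=grab('scene');cv2.imwrite('pics/s4.png',cv2.resize(c['image'][215:330,215:355],None,fx=5,fy=5,interpolation=cv2.INTER_CUBIC))"
```

```text
[ 0.56532012 -0.34854865  0.03536846]
bar [263 265  29  27 178] [ 555.6 -308.4] [ 26.9 117.9] 7.23
[[534.7999877929688, -251.60000610351562], [549.7000122070312, -368.5], [576.2999877929688, -365.20001220703125], [561.5, -248.1999969482422]]
rail [299 291  16  14  85] [ 601.4 -407.1] [21.1 52.3] 3.18
[[589.5, -381.6000061035156], [592.4000244140625, -433.79998779296875], [613.4000244140625, -432.6000061035156], [610.5, -380.3999938964844]]
```

View pics/s4.png

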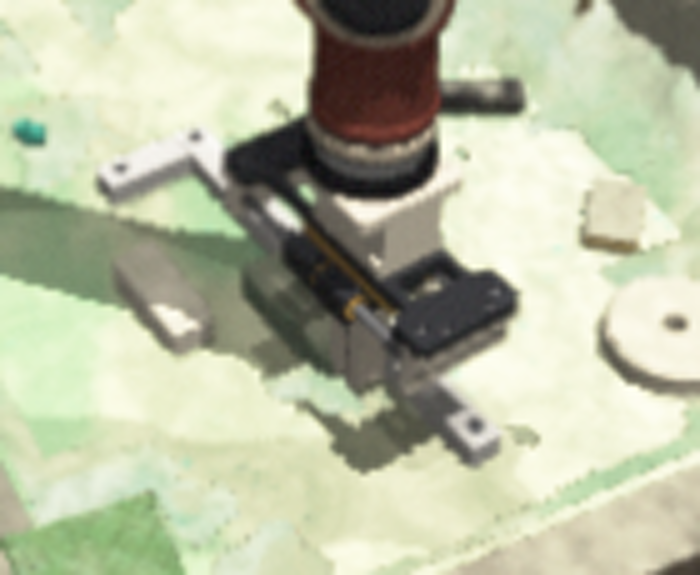

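The bar is sliding along the rail, with its leading end near y = -0.25. The white bar is unmoved at (160,300). I'll continue.

Call:
send_rows --rows '[[[1,0,0.5,0.1,0],[1,0,0.5,0.1,0],[1,0,0.8,0,0],[1,0,0.8,0,0],[1,0,0.8,0,0],[1,0,0.8,0,0],[1,0,0.8,0,0],[1,0,0.8,0,0],[1,0,0.8,0,0],[1,0,0.8,0,0],[1,0,0.8,0,0],[1,0,0.6,0,0],[1,0,0.5,0,0],[1,0,0,0,0]]]'

```text
t: 12.65
eef_pos: [0.5534, -0.2596, 0.0349]
tool_rot: [0.002, -0.071, 0.997, -0.003]
wrist_force: [0.2, -5.0, 10.4]
opening: 0.0004
finger_force: 4.8
```

Call:
send_rows --rows '[[[1,0,0.3,0,0],[1,0,0.3,0,0],[1,0,0.2,0,0],[1,0,0,0,0]]]'

```text
t: 13.05
eef_pos: [0.5522, -0.2526, 0.0349]
tool_rot: [0.002, -0.07, 0.998, -0.003]
wrist_force: [1.7, -5.4, 10.7]
opening: 0.0003
finger_force: 5.2
```

Fz has built up to about 10 N, so I'll back off and look before the final press.

Call:
send_rows --rows '[[[1,0,-0.5,0,0],[1,0,-1.5,0,0],[1,0,-2,0,0],[1,0,0,-4,0],[1,0,0,-4,0],[1,0,0,-4,0],[1,0,0,-3,0],[1,2.5,-2.5,0,0],[1,2.5,-2.5,0,0],[1,0,0,0,0]]]'

```text
t: 14.05
eef_pos: [0.5079, -0.3511, 0.1817]
tool_rot: [-0.003, -0.066, 0.998, -0.001]
wrist_force: [-0.1, -0.8, 0.7]
opening: 0.0009
finger_force: 0.0
```

```bash
python3 -c "
from h import *
look('w5.png')
bar()"
```

```text
14.05 [ 0.5079 -0.3511  0.1817] [-0.12626892 -0.79405896  0.74788632]
[   85     0   173    88 10518] [ 0.3786 -0.4448  0.0138] 0.0138 [ 373.1 -451.7] [157.5  80.3] 86.13
[473  68  39  13 403] [ 0.3719 -0.1276  0.0137] 0.0136 [ 371.8 -127.8] [11.3 38.4] 7.3
[ 320  157   72   31 2053] [ 0.4867 -0.2439  0.0236] 0.0245 [ 488.  -242.3] [31.8 72.9] 7.34
[ 282  191  178   67 6300] [ 0.555  -0.1929  0.0212] 0.0197 [ 548.4 -213.3] [ 82.4 195.8] 7.63
[176 236  52  20 919] [ 0.5991 -0.4025  0.019 ] 0.0194 [ 600.9 -401.4] [22.9 60.4] 6.75
[370 346  23  25 322] [ 0.7342 -0.149   0.0193] 0.0202 [ 737.5 -148.7] [19.5 30.6] 57.69
bar [ 346  212   76   29 1934] [ 546.7 -194.9] [34.1 81.6] 6.37
[[525.2000122070312, -156.1999969482422], [534.2999877929688, -237.3000030517578], [568.2000122070312, -233.5], [559.0999755859375, -152.5]]
rail [ 282  209  169   47 3158] [ 560.  -210.3] [ 57.7 192.4] 6.68
[[520.0999755859375, -118.19999694824219], [542.5, -309.20001220703125], [599.7999877929688, -302.5], [577.4000244140625, -111.5]]
```

View pics/w5.png

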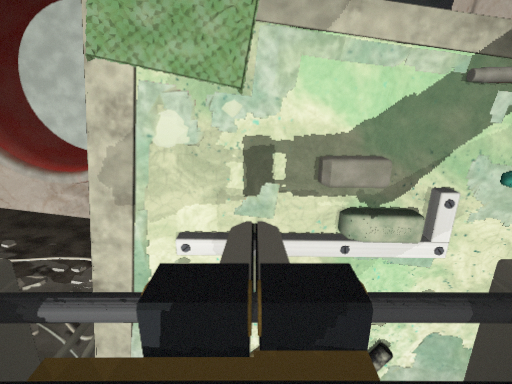

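The bar at (382,226) lies along the rail, with roughly 10 mm left before the end stop, whose inner edge is near column 430. The white bar is unmoved. I'll go back for the last push.

Call:
send_rows --rows '[[[1,-2.5,2.3,0,0],[1,-2.5,2.3,0,0],[1,0,0,4,0],[1,0,0,4,0],[1,0,0,4,0],[1,0,0,2,0],[1,0,0,1,0],[1,0,0,0,0]]]'

```text
t: 14.95
eef_pos: [0.5565, -0.2909, 0.0307]
tool_rot: [-0.001, -0.072, 0.997, 0.002]
wrist_force: [-0.7, 0.6, 1.2]
opening: 0.0005
finger_force: 0.0
```

Call:
send_rows --rows '[[[1,0,0.8,0,0],[1,0,0.8,0,0],[1,0,0.8,0,0],[1,0,0.6,0,0],[1,0,0.5,0,0],[1,0,0.4,0,0],[1,0,0.3,0,0],[1,0,0.3,0,0],[1,0,0,0,0]]]'

```text
t: 15.85
eef_pos: [0.5505, -0.2487, 0.0329]
tool_rot: [0.0, -0.071, 0.997, -0.0]
wrist_force: [-1.1, -0.7, 0.0]
opening: 0.0006
finger_force: 0.4
```

Call:
send_rows --rows '[[[1,0,0.2,0,0],[1,0,0.2,0,0],[1,0,0.1,0,0],[1,0,0,0,0]]]'

```text
t: 16.25
eef_pos: [0.5498, -0.2436, 0.0328]
tool_rot: [0.0, -0.071, 0.997, -0.0]
wrist_force: [1.4, -1.2, 1.3]
opening: 0.0003
finger_force: 0.9
```

Call:
send_rows --rows '[[[1,0,0.2,0,0],[1,0,0.2,0,0],[1,0,0.1,0,0],[1,0,0,0,0]]]'

```text
t: 16.65
eef_pos: [0.5491, -0.2383, 0.0328]
tool_rot: [0.0, -0.071, 0.997, 0.0]
wrist_force: [1.3, -1.8, 2.6]
opening: 0.0003
finger_force: 1.1
```

Call:
send_rows --rows '[[[1,0,0.2,0,0],[1,0,0.1,0,0],[1,0,0,0,0]]]'

```text
t: 16.95
eef_pos: [0.549, -0.2379, 0.0329]
tool_rot: [0.001, -0.07, 0.998, -0.002]
wrist_force: [0.6, -5.2, 0.1]
opening: 0.0006
finger_force: 2.3
```

The bar has stopped against the end stop. One slightly firmer press, then I withdraw and look.

Call:
send_rows --rows '[[[1,0,0.2,0,0],[1,0,0,0,0],[1,0,-0.5,0,0],[1,0,-1.5,0,0],[1,0,-2,0,0],[1,0,0,-4,0],[1,0,0,-4,0],[1,0,0,-4,0],[1,0,0,-3,0],[1,2.5,-2.5,0,0],[1,2.5,-2.5,0,0],[1,0,0,0,0]]]'

```text
t: 18.15
eef_pos: [0.5064, -0.3357, 0.1827]
tool_rot: [-0.002, -0.066, 0.998, -0.001]
wrist_force: [-0.8, -0.7, -0.2]
opening: 0.0003
finger_force: 0.0
```

```bash
python3 -c "
from h import *
look('w6.png');bar()
c=cv2.imread('pics/w6.png')
cv2.imwrite('pics/w6c.png',cv2.resize(c[130:270,260:480],None,fx=3.5,fy=3.5,interpolation=cv2.INTER_CUBIC))"
```

```text
18.15 [ 0.5064 -0.3357  0.1827] [-0.75711057 -0.69609885 -0.2040025 ]
[   70     0   171    88 10404] [ 0.3788 -0.4449  0.0138] 0.0138 [ 375.2 -451.7] [158.2  79. ] 87.64
[458  67  54  14 575] [ 0.3707 -0.1197  0.0137] 0.0137 [ 371.  -120.4] [12.1 53.1] 7.35
[ 307  156   71   31 2027] [ 0.4867 -0.2436  0.0237] 0.0245 [ 487.9 -242.4] [31.8 72.4] 7.69
[ 282  190  164   67 5833] [ 0.5536 -0.1843  0.0215] 0.0198 [ 548.4 -205.4] [ 81.7 181.5] 8.75
[ 163  235   65   20 1162] [ 0.5981 -0.3947  0.0189] 0.0193 [ 600.  -393.8] [22.9 75.6] 6.52
[120 334  22  23 339] [ 0.7692 -0.4729  0.015 ] 0.015 [ 767.2 -471.1] [37.  28.3] 1.54
bar [ 346  211   77   30 1925] [ 545.1 -179. ] [34.5 82.3] 5.43
[[524.0, -139.6999969482422], [531.7999877929688, -221.60000610351562], [566.0999755859375, -218.3000030517578], [558.2999877929688, -136.39999389648438]]
rail [ 282  217  155   38 2619] [ 567.  -201.3] [ 48.5 177.5] 10.34
[[527.2000122070312, -118.4000015258789], [559.0, -292.8999938964844], [606.7999877929688, -284.20001220703125], [574.9000244140625, -109.69999694824219]]
```

View pics/w6c.png

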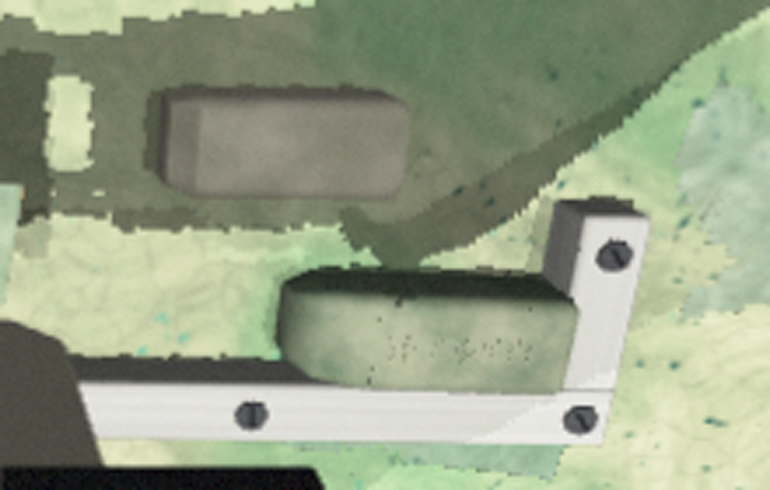

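The leading end is against the stop at (575,330). The bar's free edge tilts about 1.5° from the rail, so its trailing end stands about 2 mm off. The white bar is unmoved. I'll nudge the long side onto the rail with closed fingers, in the 32 mm gap between the bars.

Call:
send_rows --rows '[[[1,-1,3.3,0,0],[1,-1,3.3,0,0],[1,-1,3.3,0,0],[1,0,3.3,0,0],[1,0,0,4,0],[1,0,0,4,0],[1,0,0,2,0],[1,0,0,0,0]]]'

```text
t: 19.05
eef_pos: [0.521, -0.1916, 0.0793]
tool_rot: [-0.003, -0.073, 0.997, 0.003]
wrist_force: [-0.3, 0.4, -0.4]
opening: 0.0002
finger_force: 0.0
```

Call:
send_rows --rows '[[[1,0.4,-0.7,0,0],[1,0,0,0,0],[1,0,0,2,0],[1,0,0,1.5,0],[1,0,0,1,0],[1,0,0,0,0]]]'

```text
t: 19.65
eef_pos: [0.5194, -0.2024, 0.0375]
tool_rot: [-0.0, -0.071, 0.997, 0.0]
wrist_force: [-0.8, 0.1, 0.1]
opening: 0.0005
finger_force: 0.0
```

Call:
send_rows --rows '[[[1,-0.2,0,0,0],[1,-0.2,0,0,0],[1,-0.1,0,0,0],[1,0,0,0,0]]]'

```text
t: 20.05
eef_pos: [0.5242, -0.2022, 0.0381]
tool_rot: [-0.0, -0.071, 0.997, -0.0]
wrist_force: [-1.8, -0.7, 1.3]
opening: 0.0006
finger_force: 1.1
```

Call:
send_rows --rows '[[[1,-0.1,0,0,0],[1,-0.1,0,0,0],[1,-0.1,0,0,0],[1,0,0,0,0]]]'

```text
t: 20.45
eef_pos: [0.5243, -0.202, 0.0375]
tool_rot: [-0.003, -0.071, 0.998, 0.0]
wrist_force: [-6.1, -1.6, 4.6]
opening: 0.0002
finger_force: 3.4
```

Call:
send_rows --rows '[[[1,-0.2,0,0,0],[1,0,0,0,0],[1,0.5,0,0,0],[1,0.5,0,0,0],[1,0,0,-2,0],[1,0,0,-3,0],[1,0,0,-4,0],[1,0,0,-4,0],[1,0,0,-2,0],[1,1,-3.3,0,0],[1,1,-3.3,0,0],[1,1,-3.3,0,0],[1,0,-3.3,0,0],[1,0,0,0,0]]]'

```text
t: 21.85
eef_pos: [0.5083, -0.3432, 0.188]
tool_rot: [0.001, -0.068, 0.998, -0.003]
wrist_force: [-0.0, 0.5, 0.1]
opening: 0.0007
finger_force: 0.0
```

```bash
python3 -c "
from h import *
look('w7.png');bar()
c=cv2.imread('pics/w7.png')
cv2.imwrite('pics/w7c.png',cv2.resize(c[130:270,260:480],None,fx=3.5,fy=3.5,interpolation=cv2.INTER_CUBIC))"
```

```text
21.85 [ 0.5083 -0.3432  0.188 ] [-0.02707292  0.49106686  0.13460072]
[  82    0  169   86 9930] [ 0.3793 -0.4447  0.0138] 0.0138 [ 373.9 -451.3] [158.   78.4] 86.2
[464  65  48  15 502] [ 0.3712 -0.1228  0.0137] 0.0137 [ 371.4 -123.2] [12.7 47.9] 9.29
[ 313  154   71   31 1992] [ 0.4866 -0.2438  0.0236] 0.0245 [ 488.  -242.5] [32.1 72.4] 6.47
[ 281  188  170   66 5740] [ 0.5548 -0.1867  0.0214] 0.0198 [ 547.4 -210.3] [ 83.1 189. ] 7.14
[ 171  231   59   20 1012] [ 0.5986 -0.3985  0.019 ] 0.0194 [ 600.3 -397. ] [22.4 69.1] 7.03
[127 328  16  29 328] [ 0.7731 -0.4757  0.016 ] 0.016 [ 771.9 -475.8] [47.9 22.5] 6.87
[403 364  53  17 441] [ 0.7694 -0.0475  0.0139] 0.0136 [766.9 -53.1] [30.3 74.5] 8.64
bar [ 351  212   75   27 1850] [ 545.8 -178.9] [32.8 82.8] 9.23
[[522.9000244140625, -140.6999969482422], [536.2000122070312, -222.39999389648438], [568.5999755859375, -217.1999969482422], [555.2999877929688, -135.39999389648438]]
rail [ 281  210  160   44 2781] [ 560.8 -206.7] [ 55.8 184.3] 7.13
[[521.5999755859375, -118.69999694824219], [544.5, -301.6000061035156], [599.9000244140625, -294.70001220703125], [577.0, -111.80000305175781]]
```

View pics/w7c.png

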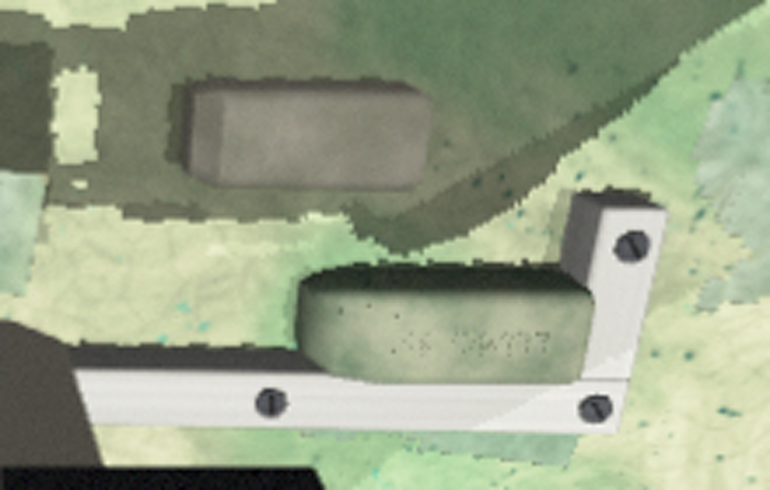

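The bar is now parallel to the rail (free edge (300,290) to (590,292)) and meets the stop at column 590. Turning it may have opened the end by a fraction of a millimetre, so I'll give one light end push, biased to the rail side.

Call:
send_rows --rows '[[[1,-3,2.6,0,0],[1,-2.9,2.5,0,0],[1,0,0.8,0,0],[1,0,0,4,0],[1,0,0,4,0],[1,0,0,3,0],[1,0,0,0,0]]]'

```text
t: 22.65
eef_pos: [0.556, -0.2667, 0.0735]
tool_rot: [-0.004, -0.072, 0.997, 0.003]
wrist_force: [-0.7, -0.1, -0.9]
opening: 0.0004
finger_force: 0.0
```

Call:
send_rows --rows '[[[1,-0.2,0,0,0],[1,0,0,2,0],[1,0,0,2,0],[1,0,0,0,0],[1,0,0,0,0]]]'

```text
t: 23.15
eef_pos: [0.5619, -0.2705, 0.0396]
tool_rot: [0.001, -0.071, 0.997, -0.001]
wrist_force: [0.1, 0.2, 0.5]
opening: 0.0003
finger_force: 0.0
```

Call:
send_rows --rows '[[[1,0.3,0,0.5,0],[1,0,0.7,0,0],[1,0,0.7,0,0],[1,0,0.6,0,0],[1,0,0.5,0,0],[1,0,0.3,0,0],[1,0,0,0,0]]]'

```text
t: 23.85
eef_pos: [0.5538, -0.2421, 0.0327]
tool_rot: [-0.0, -0.072, 0.997, 0.0]
wrist_force: [0.2, -0.3, -0.0]
opening: 0.0002
finger_force: 0.0
```

Call:
send_rows --rows '[[[1,0,0.2,0,0],[1,0,0.2,0,0],[1,0,0.1,0,0],[1,0,0,0,0]]]'

```text
t: 24.25
eef_pos: [0.5529, -0.2383, 0.0327]
tool_rot: [-0.0, -0.071, 0.997, -0.0]
wrist_force: [-0.5, -1.1, -0.5]
opening: 0.0004
finger_force: 0.1
```

Call:
send_rows --rows '[[[1,0,0.1,0,0],[1,0,0.1,0,0],[1,0,0.1,0,0],[1,0,0,0,0]]]'

```text
t: 24.65
eef_pos: [0.5524, -0.2375, 0.0331]
tool_rot: [0.0, -0.07, 0.998, -0.002]
wrist_force: [-0.5, -5.1, 0.2]
opening: 0.0004
finger_force: 2.3
```

Firm contact at the stop. Now I withdraw, lift and measure without viewing a picture.

Call:
send_rows --rows '[[[1,0,0.1,0,0],[1,0,0,0,0],[1,0,-0.5,0,0],[1,0,-1.5,0,0],[1,0,-2,0,0],[1,0,0,-4,0],[1,0,0,-4,0],[1,0,0,-4,0],[1,0,0,-3,0],[1,2.5,-2.5,0,0],[1,2.5,-2.5,0,0],[1,0,0,0,0]]]'

```text
t: 25.85
eef_pos: [0.5111, -0.3363, 0.1832]
tool_rot: [-0.002, -0.066, 0.998, -0.002]
wrist_force: [-0.1, 0.1, 0.3]
opening: 0.0007
finger_force: 0.0
```

```bash
python3 -c "
from h import *
look('w8.png');bar()
c=cv2.imread('pics/w8.png')
cv2.imwrite('pics/w8c.png',cv2.resize(c[130:270,260:480],None,fx=3.5,fy=3.5,interpolation=cv2.INTER_CUBIC))"
```

```text
25.85 [ 0.5111 -0.3363  0.1832] [-0.14098777  0.07542304  0.28925643]
[  71    0  171   83 9652] [ 0.3814 -0.4444  0.0138] 0.0138 [ 375.7 -450.8] [156.9  74.7] 86.12
[461  61  51  15 556] [ 0.371  -0.1213  0.0138] 0.0138 [ 371.1 -121.4] [12.7 51.6] 9.6
[ 308  152   71   31 2061] [ 0.4868 -0.2437  0.0237] 0.0245 [ 488.3 -242.5] [32.3 72.2] 7.1
[ 281  186  167   68 5857] [ 0.5543 -0.1849  0.0214] 0.0198 [ 547. -207.] [ 83.5 183.4] 7.0
[ 164  231   66   20 1169] [ 0.5982 -0.3947  0.019 ] 0.0194 [ 599.9 -393.6] [22.5 76.8] 7.31
[121 331  22  26 397] [ 0.7722 -0.4723  0.0154] 0.0154 [ 770.2 -472.3] [41.3 28.7] 5.14
[407 366  48  15 357] [ 0.767  -0.0457  0.0136] 0.0134 [764.5 -49.9] [26.6 65. ] 8.59
bar [ 347  209   77   28 1942] [ 545.8 -178.5] [33.3 82.7] 8.06
[[523.5, -140.0], [535.0999755859375, -221.8000030517578], [568.0, -217.10000610351562], [556.4000244140625, -135.3000030517578]]
rail [ 280  207  159   45 2807] [ 560.5 -204.3] [ 55.9 180.4] 6.89
[[521.9000244140625, -118.0999984741211], [543.5999755859375, -297.20001220703125], [599.0, -290.5], [577.4000244140625, -111.4000015258789]]
```

View pics/w8c.png

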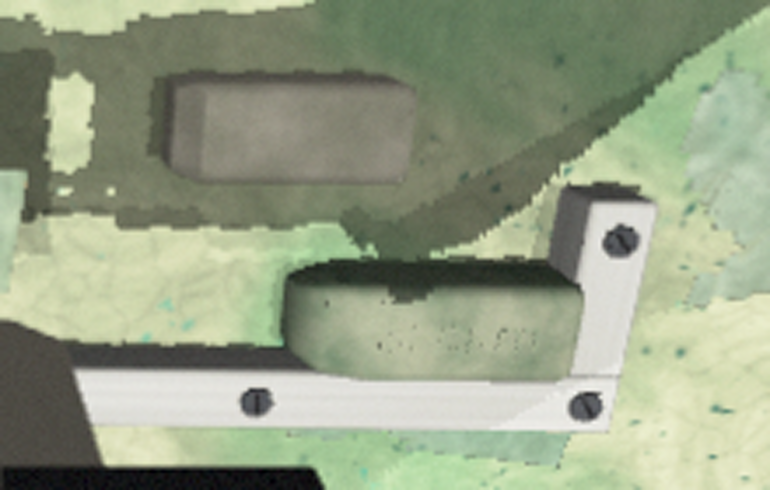

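The bar lies flush along the rail and tight against the end stop at (580,330). The white bar hasn't moved and the tool is clear, so I'm handing in.

```bash
python3 -c "
from cell import r
print(r.finish_job())"
```

```text
the job is handed in; nothing more can be done
None
```

The green bar was pushed into its corner, one long side flat along the rail and one end against the end stop, with the arm clear and the white bar unmoved; I handed the job in after about 26 s, and no verdict came back.

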